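Close the stock jars with their own lids and corks

TASK

Four stock vessels were left open after filling. Close each with the closure that belongs to it: the two white lids on the white jars and the two corks in the brown stoneware vessels, large with large and small with small, each fully seated and level. Set the lids and corks down rather than drop them, keep the vessels upright and about where they stand, and leave the two black screw caps where they lie.

Things in the scene. Friction and masses are not known exactly. Their poses are not given: they have to be found in the camera images.
- large_white_lid: Larger white porcelain lid, blue edge line, right way up. Origin: centre of its underside, z up through the knob. Tapered plug below (34 mm wide at the bottom, 52 at the flange), 11 mm high; flange 74 mm wide, 3.5 thick, its underside 11 mm above the origin. Round knob 24 mm wide, full width 25 to 35 mm above the origin, top at 40. Seated on the large white jar its origin is 11 mm below the rim. About 110 g.
- small_white_lid: Smaller white porcelain lid, blue edge line, right way up. Origin: centre of its underside, z up through the knob. Tapered plug below (20 mm wide at the bottom, 33 at the flange), 9 mm high; flange 51 mm wide, 3.5 thick, its underside 9 mm above the origin. Round knob 18 mm wide, full width 23 to 33 mm above the origin, top at 38. Seated on the small white jar its origin is 9 mm below the rim. About 50 g.
- large_cork: Larger tapered brown cork standing on its narrow end: 42 mm in diameter at the top, 37 mm at the bottom, 26 mm high. Origin: centre of its underside, z up. It fits the wide brown jar, where it comes to a stop with its underside 12 mm below the rim and about 14 mm standing out; grip it by its upper half. About 16 g.
- small_cork: Smaller tapered brown cork standing on its narrow end: 24 mm in diameter at the top, 20 mm at the bottom, 24 mm high. Origin: centre of its underside, z up. It fits the narrow brown bottle, where it comes to a stop with its underside 11 mm below the rim and about 13 mm standing out; grip it by its upper half. About 12 g.
- large_white_jar: Large squat white porcelain jar with blue lines and pale yellow salve in it, 80 mm in diameter, 64 mm high, open: mouth 56 mm across, widening to 60 mm at the rim (70 mm outside). Loose, stands upright; origin at the centre of its underside, z up. Mouth centre 64 mm above the origin. About 0.5 kg.
- small_white_jar: Small squat white porcelain jar with blue lines and reddish brown powder in it, 58 mm in diameter, 52 mm high, open: mouth 36 mm across, widening to 40 mm at the rim (48 mm outside). Loose, stands upright; origin at the centre of its underside, z up. Mouth centre 52 mm above the origin. About 0.32 kg.
- wide_brown_jar: Stoneware jar, cream below, brown shoulder and neck, 74 mm in diameter, 98 mm high, open: bore of the neck 41 mm, widening to 48 mm at the rim (58 mm outside). Loose, stands upright; origin at the centre of its underside, z up. Mouth centre 98 mm above the origin. About 0.6 kg.
- narrow_brown_bottle: Stoneware bottle, cream below, brown shoulder and neck, 56 mm in diameter, 88 mm high, open: bore of the neck 24.5 mm, widening to 31 mm at the rim (40 mm outside). Loose, stands upright; origin at the centre of its underside, z up. Mouth centre 88 mm above the origin. About 0.36 kg.
- black_cap_a: Black ribbed plastic screw cap, 31 mm in diameter, 13 mm high, lying loose. Origin at the centre of its underside, z up. Belongs to none of these vessels.
- black_cap_b: Black ribbed plastic screw cap, 28 mm in diameter, 12 mm high, lying loose. Origin at the centre of its underside, z up. Belongs to none of these vessels.

How it is judged:
By the outcome, as a careful person would: the job done as asked, in the order asked, and still so for the second after the job is handed in, with the robot touching nothing.
It also fails if it takes over 96 s, if anything falls off the work surface, if the arm or the gripper's body presses on something with over 40 N, if the wrist force passes 120 N, or if a joint passes its speed limit or range.

ROBOT

A 6-joint arm with a two-finger parallel gripper is mounted at the origin on a cart in front of the work surface, level with it; the furniture and walls round the work are solid. World frame = base frame: x ahead of the robot, y to its left, z up, the work surface at z = 0. Lengths are in mm, angles in rad, forces in N, time in s.
With the tool pointing down it reaches from about 275 to 850 mm from the base axis. Payload 5.2 kg.
Tool frame: the origin (TCP) lies midway between the tips of the shut fingers; the grasp point (between the pads) lies 19 mm behind it; z points along the fingers, y is the line along which they close (so a half turn about z gives the same grasp; the last joint's range is limited). The gripper opens to 85 mm and grips with 20 to 120 N. Pads are 22 mm wide; open, the fingers measure 114 mm over their backs; the gripper's body (76 mm by 85 mm) begins 54 mm behind the grasp point. The pads swing forward as they close: fully open they stand 13 mm farther back than shut.
Start: joints at [-1.404, 0.259, 1.535, -0, 1.348, -0.203], TCP at [198.807, -512.817, 231.31] pointing down, gripper open.
Joint ranges: [-3.14, 3.14], [-0.91, 2.08], [0.19, 2.58], [-1.22, 4.36], [0.22, 2.71], [-3.12, 3.12]. Speed limits (rad/s): [2.57, 2.57, 3.14, 3.14, 3.14, 3.14].

INTERFACE

Orientations are given as a rotation vector (axis times angle).
In Python, from rig import ctrl, cams gives the robot as it stands.
- The arm moves only by the tool jog_arm, never from a script. Its argument "rows" is a list of rows, each an object of numbers: "dx", "dy", "dz": the shift along the tool's x, y, z in mm; "rx", "ry", "rz": the turn, a rotation vector about the tool's x, y, z in rad. In form: [{"dx": .., "dy": .., "dz": .., "rx": .., "ry": .., "rz": ..}, ...]. A call has 1 to 12 rows; each row shifts and turns the commanded pose from where the row before left it, along the tool's axes as they then stand; what a row does not reach is not made up. A row lasts 1/8 s, in which the tool goes at most 62.5 mm and 10.7 degrees, less where a joint would pass 70% of its speed; a pose out of reach is approached as far as the arm can. A call with a gripper value outside its range is refused whole. "claw" is the finger opening in mm, from 0 to 85.4, set as the call begins (left out, the last holds). The fingers move at their own pace and stop on an object; "grip_force" is the grip in N (left out, the last holds). Time passes only in rows, so rows that do not move let the fingers close. It gives the time, the measured TCP pose, the force, the opening and the grip force at its end, in the units of the state.
- ctrl.read_state(): the state, without advancing time (a new reading comes with each control period).
- cams.read_camera(name): name is "side" or "top"; returns a dict with "frame" (384x512x3 uint8, red, green, blue), "range_z" (384x512 float32, mm along the optical axis (not along the pixel's ray), 0 where there is no reading), "mtx" (3x3 intrinsics, pixels), "world_to_cam" (4x4, takes a point from world to camera coordinates). Camera axes: x right, y down, z forward; pixel columns grow to the right and rows downward; lengths in mm; the calibration is good to about 2 mm. A picture is of the moment at which its call begins.
- ctrl.job_done(): hands the job in; it is judged then, once.
Trained networks look in the newest picture that a camera, given by its name, has taken for a name from the list of things; names that differ only in an ending like _2 or _b are one class to them, and where a whole thing is asked for, a point or a joint stands for the part that bears it (a point fixed in the world has none). Each returns a list of dicts, best first, with "confidence" (0 to 1); they miss things now and then, are a little off and sometimes report something else, mostly with a low value. They report only what shows in the picture. A call takes as long as a camera call.
- cams.recognise(query, camera): "box" ([left, top, width, height] in pixels, round what is visible of it).
- cams.regions_of(query, camera): "region" (384x512 bool, what is visible of it) and "box" ([left, top, width, height] in pixels, round what is visible of it).
The state is a dict: "time": time; "joints": joint angles; "joint_vel": joint speeds; "effort": joint torques, N m; "tool_pos": TCP position; "tcp_rot": TCP orientation; "ft_force": force on the tool from outside, world axes, zero at the start; "moment": the same for the moment, N m; "finger_gap": finger opening in mm; "grip_force": force on a finger pad.
Only numpy, scipy, OpenCV 4.12 (cv2) and the standard library are available. Lean on these libraries where they do the work, as an engineer would, in place of code of your own. Each camera call takes 0.05 s, during which the arm holds its last target. There are 200 camera calls.

## Working session

There is one attempt and no reset: what is moved stays moved. The work goes in short steps, Python scripts to look and compute and a tool call to move; the robot and the scene stay as the last step left them, time stands still between calls to the robot, and variables do not carry over. Pictures are saved under pics/ and viewed, at most 14 in all, crops included, and the job is handed in when it is done.

Besides the shell and the picture viewer there is one more tool, called after "Request:" as name(argument=value, ...) on one line, values as JSON. jog_arm: Moves the arm, as the interface text tells. Its arguments: {"type":"object","properties":{"rows":{"type":"array"},"claw":{"type":"number"},"grip_force":{"type":"number"}},"required":["rows"]}

```bash
mkdir -p pics; ls; cat > h.py <<'E'
import numpy as np,cv2
from rig import ctrl,cams
def world(c,mask=None):
    z=c["range_z"]; K=c["mtx"]; v,u=np.mgrid[0:384,0:512]
    p=np.stack([(u-K[0,2])/K[0,0]*z,(v-K[1,2])/K[1,1]*z,z,np.ones_like(z)],-1)
    return (p@np.linalg.inv(c["world_to_cam"]).T)[...,:3]
names="large_white_lid small_white_lid large_cork small_cork large_white_jar small_white_jar wide_brown_jar narrow_brown_bottle black_cap_a".split()
E
python3 - <<'E'
from h import *
ims=[]
for n in("top","side"):
    c=cams.read_camera(n); W=world(c)
    cv2.imwrite(f"pics/{n}0.png",cv2.cvtColor(c["frame"],cv2.COLOR_RGB2BGR))
    print(n,np.linalg.inv(c["world_to_cam"])[:3].round(2).tolist(),c["mtx"][0,0])
    for q in names:
        for r in cams.regions_of(q,n)[:3]:
            m=r["region"]&(c["range_z"]>0); p=W[m]
            if len(p)<5: continue
            t=p[p[:,2]>np.percentile(p[:,2],97)-6]
            print(q,round(r["confidence"],2),np.array(r["box"]).round().tolist(),"top mid",((t.max(0)+t.min(0))/2).round(1),"ext",np.ptp(t,axis=0).round(),"all mid",((p.max(0)+p.min(0))/2).round(1),np.ptp(p,axis=0).round())
print(ctrl.read_state())
E
```

```text
pics
top [[0.0, -1.0, 0.08, 458.18], [-1.0, -0.0, -0.0, 6.55], [0.0, -0.08, -1.0, 1077.87]] 412.43911764520135
large_white_lid 0.74 [286.0, 178.0, 28.0, 27.0] top mid [ 520.1 -106.1   39.2] ext [20. 23.  9.] all mid [ 520.2 -106.    26.7] [70. 70. 35.]
small_white_lid 0.87 [219.0, 178.0, 21.0, 23.0] top mid [516.8  74.7  36.3] ext [15. 15.  7.] all mid [517.2  75.1  18.8] [50. 50. 42.]
small_white_lid 0.68 [286.0, 175.0, 24.0, 30.0] top mid [ 520.1 -106.1   39.2] ext [20. 23.  9.] all mid [ 520.1 -106.    27.2] [70. 70. 33.]
large_cork 0.75 [130.0, 205.0, 19.0, 19.0] top mid [450.2 303.6  28.4] ext [40. 39.  7.] all mid [450.4 307.1  16. ] [41. 48. 32.]
large_white_jar 0.68 [380.0, 166.0, 36.0, 31.0] top mid [ 541.8 -352.4   65. ] ext [65. 69.  9.] all mid [ 543.7 -350.5   33. ] [81. 78. 73.]
large_white_jar 0.33 [132.0, 208.0, 17.0, 15.0] top mid [450.2 303.6  28.3] ext [40. 39.  7.] all mid [450.1 307.1  14.1] [42. 48. 35.]
small_white_jar 0.28 [187.0, 120.0, 27.0, 33.0] top mid [655.2 146.5  98.2] ext [54. 54.  9.] all mid [653.9 145.7  55.6] [71. 73. 94.]
wide_brown_jar 0.71 [358
[... 2037 characters left out ...]
me': 1.0, 'joints': array([-1.40379527e+00,  2.58574504e-01,  1.53499849e+00,  8.51910212e-06,
        1.34797035e+00, -2.02769796e-01]), 'joint_vel': array([ 6.36364926e-05,  4.60957059e-04, -8.90613536e-04, -8.38553886e-04,
        1.22521072e-03,  1.24399785e-03]), 'effort': array([-3.30823077e-04, -4.45933628e+01, -2.90898514e+01, -7.55232068e-04,
        8.83365174e-04,  7.05833770e-06]), 'tool_pos': array([ 198.81387405, -512.82611672,  231.32408145]), 'tcp_rot': array([3.08800343e+00, 5.77519279e-01, 1.16636454e-05]), 'ft_force': array([-0.32484736,  0.26171935,  0.60477124]), 'moment': array([-0.00609777, -0.00213149, -0.03865224]), 'grip_force': 0.0, 'finger_gap': 85.28188401820668}
```

View pics/top0.png

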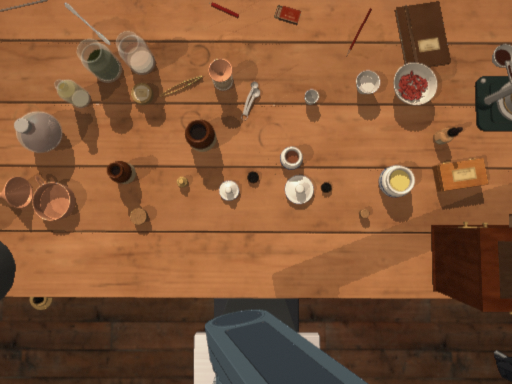

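View pics/side0.png

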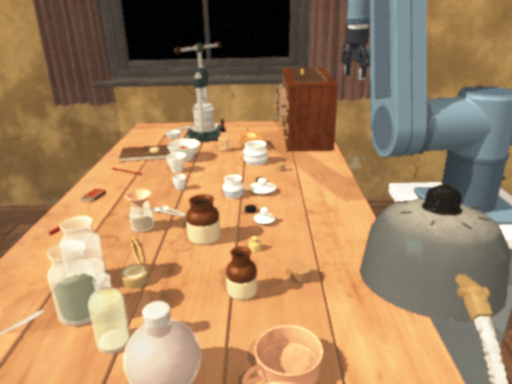

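The top view shows everything upright: large lid (299,190), small lid (229,190), large cork (139,216), small cork (364,214), large jar (397,181), small jar (291,157), wide jar (200,133), bottle (119,171), and caps (253,177) and (326,187). The side view agrees, with the cabinet standing near the gripper's start. Next I'll fit circles to the height bands.

```bash
cat >> h.py <<'E'
G=dict(LL=(520,-106,11,20),LLk=(520,-106,28,45),SL=(517,75,9,18),SLk=(517,75,26,42),LC=(450,304,18,32),SC=(460,-272,16,30),LJ=(542,-352,55,72),SJ=(600,-88,44,60),WJ=(655,146,90,106),NB=(562,345,80,96))
def fit(W,keys,r=48):
    for k in keys:
        x,y,a,b=G[k]; p=W[(np.hypot(W[...,0]-x,W[...,1]-y)<r)&(W[...,2]>a)&(W[...,2]<b)]
        if len(p)<5: print(k,len(p));continue
        (cx,cy),R=cv2.minEnclosingCircle(p[:,:2].astype(np.float32)); print(k,round(cx,1),round(cy,1),"d",round(2*R,1),"z",np.percentile(p[:,2],[10,50,90]).round(1),len(p))
E
python3 - <<'E'
from h import *
for n in("top","side"):
    c=cams.read_camera(n);W=world(c);print(n);fit(W,G)
    if n=="top":
        m=(W[...,2]>25)&(c["range_z"]>0)&(W[...,0]>150)
        _,l=cv2.connectedComponents(m.astype(np.uint8))
        for i in range(1,l.max()+1):
            p=W[l==i]
            if len(p)>25: print(p.min(0).round(),p.max(0).round())
E
```

```text
top
LL 520.9 -106.6 d 74.3 z [13.  16.1 19. ] 512
LLk 520.8 -106.5 d 23.4 z [34.8 38.8 42.2] 68
SL 517.2 74.8 d 51.6 z [11.2 13.7 16.9] 245
SLk 517.1 74.4 d 17.2 z [32.7 38.  40.2] 39
LC 449.7 302.8 d 42.6 z [24.4 26.8 29. ] 225
SC 459.9 -272.4 d 22.8 z [21.5 24.1 27.2] 68
LJ 542.2 -352.8 d 69.9 z [58.5 63.5 66.3] 234
SJ 601.3 -85.9 d 46.8 z [48.1 52.  54.7] 116
WJ 655.5 146.1 d 56.3 z [93.1 97.5 99.9] 218
NB 560.8 345.1 d 39.6 z [82.5 87.1 89.9] 132
[823. 275.  25.] [894. 344. 135.]
[802. 362.  25.] [875. 436. 134.]
[ 851. -639.   25.] [ 902. -618.   33.]
[781.  67.  25.] [837. 124.  95.]
[ 695. -661.   25.] [ 858. -567.  154.]
[ 735. -455.   25.] [ 844. -345.   58.]
[ 764. -309.   26.] [ 823. -249.   56.]
[733. 442.  25.] [783. 492. 127.]
[ 742. -155.   25.] [ 777. -121.   41.]
[608. 497.  27.] [708. 593. 138.]
[618. 109.  26.] [690. 182. 102.]
[ 641. -494.   25.] [ 676. -459.  120.]
[ 572. -114.   25.] [629. -57.  57.]
[ 519. -579.   25.] [ 600. -457.   50.]
[533. 317.  25.] [587. 367.  93.]
[ 503. -387.   25.] [ 579. -312.   69.]
[469. 593.  25.] [548. 655.  80.]
[439. 472.  25.] [551. 570.  41.]
[ 510. -118.   26.] [530. -95.  45.]
[509.  67.  29.] [524.  83.  42.]
[430. 282.  25.] [470. 323.  32.]
[ 259. -597.   25.] [ 459. -447.  244.]
[277. 509. 193.] [398. 543. 247.]
[ 150. -116.  157.] [273. 107. 608.]
[ 161. -469.  244.] [ 195. -438.  334.]
side
LL 520.2 -104.3 d 78.9 z [13.1 15.1 18.7] 200
LLk 522.3 -105.0 d 26.7 z [30.  35.2 39.4] 43
SL 517.8 75.8 d 53.6 z [11.3 13.1 16.5] 151
SLk 516.6 76.7 d 19.4 z [27.  33.3 37.5] 44
LC 450.3 303.5 d 44.4 z [21.5 26.  27.1] 281
SC 459.0 -270.7 d 25.2 z [17.9 22.1 24.5] 33
LJ 541.3 -351.1 d 72.5 z [56.  60.  63.6] 119
SJ 599.0 -86.2 d 51.6 z [45.5 49.1 52.3] 97
WJ 655.7 147.9 d 58.4 z [91.3 95.7 98.1] 196
NB 560.9 345.6 d 41.5 z [81.1 85.7 88.1] 203
```

Request:
jog_arm(rows=[{"dx":14.5,"dy":-37.3,"dz":-10},{"dx":14.5,"dy":-37.3,"dz":-10},{"dx":14.5,"dy":-37.3,"dz":-10},{"dx":14.5,"dy":-37.3,"dz":-10},{"dx":14.5,"dy":-37.3,"dz":-10},{"rz":0.123},{"rz":0.123},{"rz":0.124},{"dz":0}], claw=60, grip_force=40)

```text
validation failed for argument at $.ro...
```

Request:
jog_arm(rows=[{"dx":14.5,"dy":-37.3,"dz":-10,"rx":0,"ry":0,"rz":0},{"dx":14.5,"dy":-37.3,"dz":-10,"rx":0,"ry":0,"rz":0},{"dx":14.5,"dy":-37.3,"dz":-10,"rx":0,"ry":0,"rz":0},{"dx":14.5,"dy":-37.3,"dz":-10,"rx":0,"ry":0,"rz":0},{"dx":14.5,"dy":-37.3,"dz":-10,"rx":0,"ry":0,"rz":0},{"dx":0,"dy":0,"dz":0,"rx":0,"ry":0,"rz":0.123},{"dx":0,"dy":0,"dz":0,"rx":0,"ry":0,"rz":0.123},{"dx":0,"dy":0,"dz":0,"rx":0,"ry":0,"rz":0.124},{"dx":0,"dy":0,"dz":0,"rx":0,"ry":0,"rz":0}], claw=60, grip_force=40)

```text
time: 2.22
tool_pos: [199.0, -312.7, 281.4]
tcp_rot: [3.141, 0.002, 0.0]
ft_force: [-0.0, 0.3, -0.2]
finger_gap: 60.0
grip_force: 0.0
```

Request:
jog_arm(rows=[{"dx":35.8,"dy":-23,"dz":20,"rx":0,"ry":0,"rz":0},{"dx":35.8,"dy":-23,"dz":20,"rx":0,"ry":0,"rz":0},{"dx":35.8,"dy":-23,"dz":20,"rx":0,"ry":0,"rz":0},{"dx":35.8,"dy":-23,"dz":20,"rx":0,"ry":0,"rz":0},{"dx":35.8,"dy":-23,"dz":20,"rx":0,"ry":0,"rz":0},{"dx":35.8,"dy":-23,"dz":20,"rx":0,"ry":0,"rz":0},{"dx":35.8,"dy":-23,"dz":20,"rx":0,"ry":0,"rz":0},{"dx":35.8,"dy":-23,"dz":20,"rx":0,"ry":0,"rz":0},{"dx":35.6,"dy":-22.7,"dz":20,"rx":0,"ry":0,"rz":0},{"dx":0,"dy":0,"dz":11,"rx":0,"ry":0,"rz":0},{"dx":0,"dy":0,"dz":0,"rx":0,"ry":0,"rz":0}])

```text
time: 3.6
tool_pos: [519.8, -105.8, 89.2]
tcp_rot: [-3.141, -0.003, 0.005]
ft_force: [0.1, -0.4, -0.3]
finger_gap: 59.9
grip_force: 0.0
```

Request:
jog_arm(rows=[{"dx":1,"dy":0,"dz":20,"rx":0,"ry":0,"rz":0},{"dx":0,"dy":0,"dz":20,"rx":0,"ry":0,"rz":0},{"dx":0,"dy":0,"dz":20,"rx":0,"ry":0,"rz":0},{"dx":0,"dy":0,"dz":10,"rx":0,"ry":0,"rz":0},{"dx":0,"dy":0,"dz":0,"rx":0,"ry":0,"rz":0},{"dx":0,"dy":0,"dz":0,"rx":0,"ry":0,"rz":0}])

```text
time: 4.35
tool_pos: [522.5, -106.6, 21.2]
tcp_rot: [3.141, -0.001, 0.002]
ft_force: [0.4, -0.8, 0.9]
finger_gap: 60.4
grip_force: 0.0
```

Request:
jog_arm(rows=[{"dx":0,"dy":0,"dz":0,"rx":0,"ry":0,"rz":0},{"dx":0,"dy":0,"dz":0,"rx":0,"ry":0,"rz":0},{"dx":0,"dy":0,"dz":0,"rx":0,"ry":0,"rz":0},{"dx":0,"dy":0,"dz":0,"rx":0,"ry":0,"rz":0},{"dx":0,"dy":0,"dz":0,"rx":0,"ry":0,"rz":0},{"dx":0,"dy":0,"dz":0,"rx":0,"ry":0,"rz":0}], claw=10, grip_force=35)

```text
time: 5.1
tool_pos: [522.4, -106.2, 20.9]
tcp_rot: [3.141, -0.0, 0.001]
ft_force: [-0.9, 0.3, 5.8]
finger_gap: 21.7
grip_force: 34.3
```

Request:
jog_arm(rows=[{"dx":0,"dy":0,"dz":-10,"rx":0,"ry":0,"rz":0},{"dx":0,"dy":0,"dz":-25,"rx":0,"ry":0,"rz":0},{"dx":0,"dy":0,"dz":-35,"rx":0,"ry":0,"rz":0},{"dx":0,"dy":0,"dz":-30,"rx":0,"ry":0,"rz":0},{"dx":0,"dy":0,"dz":0,"rx":0,"ry":0,"rz":0},{"dx":0,"dy":0,"dz":0,"rx":0,"ry":0,"rz":0}])

```text
time: 5.85
tool_pos: [521.3, -105.7, 119.5]
tcp_rot: [-3.141, 0.0, 0.002]
ft_force: [0.1, 0.3, -0.6]
finger_gap: 21.8
grip_force: 34.5
```

```bash
python3 - <<'E'
from h import *
c=cams.read_camera("side");s=ctrl.read_state();print(s["tool_pos"],s["ft_force"],s["finger_gap"])
P=c["world_to_cam"]@np.r_[s["tool_pos"],1];q=c["mtx"]@P[:3];u,v=(q[:2]/q[2]).astype(int);print(u,v)
f=cv2.cvtColor(c["frame"],cv2.COLOR_RGB2BGR)[max(0,v-60):v+60,u-80:u+80]
cv2.imwrite("pics/g1.png",cv2.resize(f,None,fx=5,fy=5,interpolation=2))
E
```

```text
[ 521.03000963 -105.63255569  119.02593894] [ 1.06883752  0.16626807 -1.5291151 ] 21.53009970057986
261 151
```

View pics/g1.png

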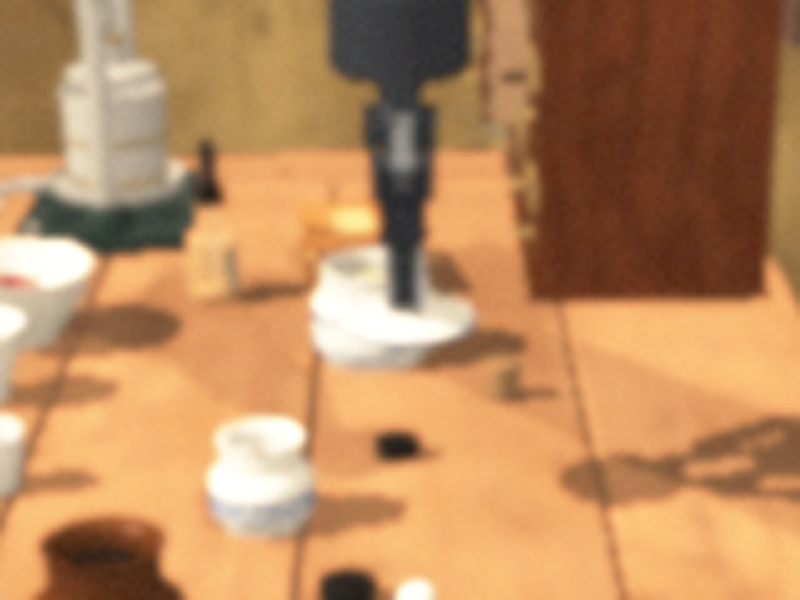

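The side view shows the lid hanging from the fingers at crop (415,310). I'll check its tilt and centre before moving.

```bash
cat >> h.py <<'E'
def tilt(n,x,y,r0,r1,za,zb):
    c=cams.read_camera(n);W=world(c);d=np.hypot(W[...,0]-x,W[...,1]-y)
    p=W[(d>r0)&(d<r1)&(W[...,2]>za)&(W[...,2]<zb)]
    if len(p)<10: print(n,len(p));return
    a=np.linalg.lstsq(np.c_[p[:,:2]-[x,y],np.ones(len(p))],p[:,2],rcond=None)[0]
    (cx,cy),R=cv2.minEnclosingCircle(p[:,:2].astype(np.float32))
    print(n,"slope x,y,z0",a.round(3),"centre",round(cx,1),round(cy,1),"d",round(2*R,1),len(p))
E
python3 -c "
from h import *
for n in('top','side'): tilt(n,521,-106,14,45,100,125)
"
```

```text
top slope x,y,z0 [1.15000e-01 4.00000e-03 1.16858e+02] centre 494.7 -101.8 d 43.5 92
side slope x,y,z0 [-2.00000e-03 -3.30000e-02  1.13797e+02] centre 519.9 -103.0 d 75.0 205
```

Request:
jog_arm(rows=[{"dx":3.5,"dy":30,"dz":0,"rx":0,"ry":0,"rz":0},{"dx":3.5,"dy":43,"dz":0,"rx":0,"ry":0,"rz":0},{"dx":3.5,"dy":43,"dz":0,"rx":0,"ry":0,"rz":0},{"dx":3.5,"dy":43,"dz":0,"rx":0,"ry":0,"rz":0},{"dx":3.5,"dy":43,"dz":0,"rx":0,"ry":0,"rz":0},{"dx":3,"dy":30,"dz":0,"rx":0,"ry":0,"rz":0},{"dx":0,"dy":14.5,"dz":0,"rx":0,"ry":0,"rz":0},{"dx":0,"dy":0,"dz":14,"rx":0,"ry":0,"rz":0},{"dx":0,"dy":0,"dz":14,"rx":0,"ry":0,"rz":0},{"dx":0,"dy":0,"dz":0,"rx":0,"ry":0,"rz":0},{"dx":0,"dy":0,"dz":0,"rx":0,"ry":0,"rz":0}])

```text
time: 7.38
tool_pos: [542.7, -351.7, 92.3]
tcp_rot: [-3.141, -0.001, 0.0]
ft_force: [-0.1, -1.1, -1.1]
finger_gap: 21.2
grip_force: 34.6
```

```bash
python3 -c "
from h import *
s=ctrl.read_state();print(s['tool_pos'],s['ft_force'])
for n in('top','side'): tilt(n,542,-352,14,45,78,95)
c=cams.read_camera('side');fit(world(c),['LJ'])
"
```

```text
[ 542.6722992  -351.69172239   92.26509916] [-0.11793671 -1.09654791 -1.06358158]
top slope x,y,z0 [-1.1000e-02 -5.9000e-02  8.7928e+01] centre 541.3 -349.9 d 74.8 290
side slope x,y,z0 [-0.0000e+00 -3.6000e-02  8.7219e+01] centre 542.9 -348.3 d 75.6 115
LJ 542.9 -349.6 d 69.9 z [55.9 59.5 63.6] 99
```

Request:
jog_arm(rows=[{"dx":0,"dy":0,"dz":6,"rx":0,"ry":0,"rz":0},{"dx":0,"dy":0,"dz":5,"rx":0,"ry":0,"rz":0},{"dx":0,"dy":0,"dz":4,"rx":0,"ry":0,"rz":0},{"dx":0,"dy":0,"dz":2,"rx":0,"ry":0,"rz":0},{"dx":0,"dy":0,"dz":1,"rx":0,"ry":0,"rz":0},{"dx":0,"dy":0,"dz":0,"rx":0,"ry":0,"rz":0},{"dx":0,"dy":0,"dz":0,"rx":0,"ry":0,"rz":0}])

```text
time: 8.4
tool_pos: [542.6, -352.7, 74.5]
tcp_rot: [3.141, -0.0, 0.001]
ft_force: [0.6, -0.3, -1.0]
finger_gap: 21.6
grip_force: 34.6
```

Request:
jog_arm(rows=[{"dx":0,"dy":0,"dz":1,"rx":0,"ry":0,"rz":0},{"dx":0,"dy":0,"dz":0.7,"rx":0,"ry":0,"rz":0},{"dx":0,"dy":0,"dz":0,"rx":0,"ry":0,"rz":0},{"dx":0,"dy":0,"dz":0,"rx":0,"ry":0,"rz":0}])

```text
time: 8.9
tool_pos: [542.7, -352.9, 73.9]
tcp_rot: [3.141, -0.0, 0.001]
ft_force: [-2.9, 0.3, 6.6]
finger_gap: 21.6
grip_force: 35.1
```

Request:
jog_arm(rows=[{"dx":0,"dy":0,"dz":0,"rx":0,"ry":0,"rz":0},{"dx":0,"dy":0,"dz":0,"rx":0,"ry":0,"rz":0},{"dx":0,"dy":0,"dz":0,"rx":0,"ry":0,"rz":0},{"dx":0,"dy":0,"dz":-8,"rx":0,"ry":0,"rz":0},{"dx":0,"dy":0,"dz":-20,"rx":0,"ry":0,"rz":0},{"dx":0,"dy":0,"dz":-30,"rx":0,"ry":0,"rz":0},{"dx":0,"dy":-20,"dz":0,"rx":0,"ry":0,"rz":0},{"dx":-5,"dy":-50,"dz":0,"rx":0,"ry":0,"rz":0},{"dx":-5,"dy":-50,"dz":0,"rx":0,"ry":0,"rz":0},{"dx":-5,"dy":-50,"dz":0,"rx":0,"ry":0,"rz":0}], claw=60)

```text
time: 10.15
tool_pos: [526.5, -180.0, 129.9]
tcp_rot: [-3.141, 0.001, 0.001]
ft_force: [0.6, -0.7, -0.5]
finger_gap: 60.3
grip_force: 0.0
```

```bash
python3 -c "
from h import *
s=ctrl.read_state();print(s['tool_pos'],s['time'])
for n in('top','side'): tilt(n,542,-352,14,45,63,75)
c=cams.read_camera('top');fit(world(c),['SL','SLk','SJ'])
"
```

```text
[ 526.53722006 -179.99631468  129.92657947] 10.15
top 0
side slope x,y,z0 [ 9.0000e-03 -3.2000e-02  6.8231e+01] centre 540.5 -348.9 d 73.8 102
SL 517.2 75.0 d 51.7 z [11.3 14.2 16.6] 245
SLk 517.1 74.3 d 16.9 z [34.5 36.7 38.9] 38
SJ 600.9 -85.8 d 46.5 z [47.9 51.9 54.9] 116
```

Request:
jog_arm(rows=[{"dx":-2,"dy":-40,"dz":0,"rx":0,"ry":0,"rz":0},{"dx":-2,"dy":-50,"dz":0,"rx":0,"ry":0,"rz":0},{"dx":-2,"dy":-50,"dz":0,"rx":0,"ry":0,"rz":0},{"dx":-2,"dy":-50,"dz":0,"rx":0,"ry":0,"rz":0},{"dx":-1.5,"dy":-45,"dz":0,"rx":0,"ry":0,"rz":0},{"dx":0,"dy":-20,"dz":20,"rx":0,"ry":0,"rz":0},{"dx":0,"dy":0,"dz":30,"rx":0,"ry":0,"rz":0},{"dx":0,"dy":0,"dz":30,"rx":0,"ry":0,"rz":0},{"dx":0,"dy":0,"dz":0,"rx":0,"ry":0,"rz":0},{"dx":0,"dy":0,"dz":0,"rx":0,"ry":0,"rz":0}], claw=45)

```text
time: 11.55
tool_pos: [518.9, 72.0, 51.3]
tcp_rot: [3.141, -0.001, 0.001]
ft_force: [-0.0, -0.1, -0.6]
finger_gap: 44.6
grip_force: 0.0
```

Request:
jog_arm(rows=[{"dx":-1.5,"dy":-2.5,"dz":10,"rx":0,"ry":0,"rz":0},{"dx":0,"dy":0,"dz":14,"rx":0,"ry":0,"rz":0},{"dx":0,"dy":0,"dz":7,"rx":0,"ry":0,"rz":0},{"dx":0,"dy":0,"dz":0,"rx":0,"ry":0,"rz":0},{"dx":0,"dy":0,"dz":0,"rx":0,"ry":0,"rz":0}])

```text
time: 12.18
tool_pos: [516.7, 74.9, 19.7]
tcp_rot: [3.142, -0.0, 0.0]
ft_force: [-0.4, -0.8, 0.6]
finger_gap: 44.7
grip_force: 0.0
```

Request:
jog_arm(rows=[{"dx":0,"dy":0,"dz":0,"rx":0,"ry":0,"rz":0},{"dx":0,"dy":0,"dz":0,"rx":0,"ry":0,"rz":0},{"dx":0,"dy":0,"dz":0,"rx":0,"ry":0,"rz":0},{"dx":0,"dy":0,"dz":0,"rx":0,"ry":0,"rz":0},{"dx":0,"dy":0,"dz":0,"rx":0,"ry":0,"rz":0},{"dx":0,"dy":0,"dz":0,"rx":0,"ry":0,"rz":0}], claw=5, grip_force=35)

```text
time: 12.92
tool_pos: [517.0, 74.8, 19.9]
tcp_rot: [3.141, -0.0, 0.001]
ft_force: [0.1, -0.6, 5.2]
finger_gap: 15.8
grip_force: 34.4
```

Request:
jog_arm(rows=[{"dx":0,"dy":0,"dz":-10,"rx":0,"ry":0,"rz":0},{"dx":0,"dy":0,"dz":-30,"rx":0,"ry":0,"rz":0},{"dx":0,"dy":0,"dz":-30,"rx":0,"ry":0,"rz":0},{"dx":12,"dy":20,"dz":0,"rx":0,"ry":0,"rz":0},{"dx":20,"dy":40,"dz":0,"rx":0,"ry":0,"rz":0},{"dx":20,"dy":40,"dz":0,"rx":0,"ry":0,"rz":0},{"dx":20,"dy":40,"dz":0,"rx":0,"ry":0,"rz":0},{"dx":12,"dy":21,"dz":0,"rx":0,"ry":0,"rz":0},{"dx":0,"dy":0,"dz":0,"rx":0,"ry":0,"rz":0},{"dx":0,"dy":0,"dz":0,"rx":0,"ry":0,"rz":0}])

```text
time: 14.18
tool_pos: [599.5, -85.9, 88.4]
tcp_rot: [-3.14, 0.001, 0.004]
ft_force: [-0.4, 1.4, -0.6]
finger_gap: 15.9
grip_force: 34.3
```

```bash
python3 -c "
from h import *
s=ctrl.read_state();print(s['tool_pos'],s['ft_force'])
for n in('top','side'): tilt(n,601,-86,10,32,70,92+5)
c=cams.read_camera('side');fit(world(c),['SJ'])
"
```

```text
[599.49955538 -85.8588604   88.43637492] [-0.40456413  1.42182347 -0.56675841]
top slope x,y,z0 [-5.0000e-02  5.0000e-03  8.0623e+01] centre 587.7 -79.4 d 41.2 57
side slope x,y,z0 [-1.5000e-02  2.4000e-02  8.2634e+01] centre 599.8 -85.4 d 54.3 125
SJ 600.1 -85.8 d 51.2 z [45.1 49.1 52.1] 103
```

Request:
jog_arm(rows=[{"dx":1,"dy":0,"dz":9,"rx":0,"ry":0,"rz":0},{"dx":0,"dy":0,"dz":6,"rx":0,"ry":0,"rz":0},{"dx":0,"dy":0,"dz":4,"rx":0,"ry":0,"rz":0},{"dx":0,"dy":0,"dz":3,"rx":0,"ry":0,"rz":0},{"dx":0,"dy":0,"dz":2,"rx":0,"ry":0,"rz":0},{"dx":0,"dy":0,"dz":1,"rx":0,"ry":0,"rz":0},{"dx":0,"dy":0,"dz":0.6,"rx":0,"ry":0,"rz":0},{"dx":0,"dy":0,"dz":0,"rx":0,"ry":0,"rz":0},{"dx":0,"dy":0,"dz":0,"rx":0,"ry":0,"rz":0}])

```text
time: 15.45
tool_pos: [601.6, -86.1, 64.1]
tcp_rot: [3.142, -0.0, 0.0]
ft_force: [0.3, 0.7, -1.2]
finger_gap: 16.1
grip_force: 34.3
```

Request:
jog_arm(rows=[{"dx":0,"dy":0,"dz":0.7,"rx":0,"ry":0,"rz":0},{"dx":0,"dy":0,"dz":0.7,"rx":0,"ry":0,"rz":0},{"dx":0,"dy":0,"dz":0,"rx":0,"ry":0,"rz":0},{"dx":0,"dy":0,"dz":0,"rx":0,"ry":0,"rz":0}])

```text
time: 15.95
tool_pos: [601.8, -86.2, 63.1]
tcp_rot: [3.141, -0.0, 0.001]
ft_force: [-0.7, -0.2, 5.2]
finger_gap: 16.0
grip_force: 34.7
```

Request:
jog_arm(rows=[{"dx":0,"dy":0,"dz":0,"rx":0,"ry":0,"rz":0},{"dx":0,"dy":0,"dz":0,"rx":0,"ry":0,"rz":0},{"dx":0,"dy":0,"dz":0,"rx":0,"ry":0,"rz":0},{"dx":0,"dy":0,"dz":-10,"rx":0,"ry":0,"rz":0},{"dx":0,"dy":0,"dz":-25,"rx":0,"ry":0,"rz":0},{"dx":0,"dy":0,"dz":-30,"rx":0,"ry":0,"rz":0},{"dx":-16,"dy":-35,"dz":0,"rx":0,"ry":0,"rz":0},{"dx":-20,"dy":-50,"dz":0,"rx":0,"ry":0,"rz":0},{"dx":-20,"dy":-50,"dz":0,"rx":0,"ry":0,"rz":0},{"dx":-20,"dy":-50,"dz":0,"rx":0,"ry":0,"rz":0},{"dx":-20,"dy":-50,"dz":0,"rx":0,"ry":0,"rz":0},{"dx":0,"dy":0,"dz":0,"rx":0,"ry":0,"rz":0}], claw=50)

```text
time: 17.45
tool_pos: [503.9, 152.1, 128.4]
tcp_rot: [-3.141, -0.007, 0.0]
ft_force: [-0.6, -0.1, 0.3]
finger_gap: 50.1
grip_force: 0.0
```

```bash
python3 -c "
from h import *
s=ctrl.read_state();print(s['tool_pos'],s['time'])
for n in('top','side'): tilt(n,601,-86,10,32,51,62)
c=cams.read_camera('top');fit(world(c),['LC','WJ','NB']);tilt('top',542,-352.5,14,45,60,80)
"
```

```text
[503.89732989 152.12369911 128.38449986] 17.45
top slope x,y,z0 [-2.0000e-03 -5.0000e-03  5.7026e+01] centre 601.8 -85.7 d 51.5 267
side slope x,y,z0 [-4.0000e-03 -3.6000e-02  5.6477e+01] centre 603.8 -84.7 d 58.5 104
LC 446.9 300.4 d 40.7 z [24.9 27.  29.7] 170
WJ 655.8 145.8 d 57.4 z [ 93.6  97.3 100.1] 215
NB 0
top slope x,y,z0 [-1.0000e-03 -1.0000e-03  6.9338e+01] centre 541.4 -352.2 d 75.3 600
```

Request:
jog_arm(rows=[{"dx":-18,"dy":-50,"dz":0,"rx":0,"ry":0,"rz":0},{"dx":-18,"dy":-50,"dz":0,"rx":0,"ry":0,"rz":0},{"dx":-18,"dy":-40,"dz":10,"rx":0,"ry":0,"rz":0},{"dx":0,"dy":-11,"dz":30,"rx":0,"ry":0,"rz":0},{"dx":0,"dy":0,"dz":30,"rx":0,"ry":0,"rz":0},{"dx":0,"dy":0,"dz":0,"rx":0,"ry":0,"rz":0},{"dx":0,"dy":0,"dz":0,"rx":0,"ry":0,"rz":0}], claw=64)

```text
time: 18.52
tool_pos: [452.9, 299.3, 58.4]
tcp_rot: [-3.141, 0.003, -0.002]
ft_force: [0.1, 0.1, 1.0]
finger_gap: 64.6
grip_force: 0.0
```

Request:
jog_arm(rows=[{"dx":-2.5,"dy":-3.5,"dz":15,"rx":0,"ry":0,"rz":0},{"dx":0,"dy":0,"dz":18,"rx":0,"ry":0,"rz":0},{"dx":0,"dy":0,"dz":12,"rx":0,"ry":0,"rz":0},{"dx":0,"dy":0,"dz":0,"rx":0,"ry":0,"rz":0},{"dx":0,"dy":0,"dz":0,"rx":0,"ry":0,"rz":0}])

```text
time: 19.15
tool_pos: [449.5, 303.6, 13.0]
tcp_rot: [-3.141, 0.0, -0.001]
ft_force: [0.0, -1.1, -1.0]
finger_gap: 64.1
grip_force: 0.0
```

Request:
jog_arm(rows=[{"dx":0,"dy":0,"dz":0,"rx":0,"ry":0,"rz":0},{"dx":0,"dy":0,"dz":0,"rx":0,"ry":0,"rz":0},{"dx":0,"dy":0,"dz":0,"rx":0,"ry":0,"rz":0},{"dx":0,"dy":0,"dz":0,"rx":0,"ry":0,"rz":0},{"dx":0,"dy":0,"dz":0,"rx":0,"ry":0,"rz":0},{"dx":0,"dy":0,"dz":0,"rx":0,"ry":0,"rz":0}], claw=25, grip_force=60)

```text
time: 19.9
tool_pos: [449.7, 303.8, 13.7]
tcp_rot: [-3.141, 0.0, -0.003]
ft_force: [-1.2, -1.0, 5.2]
finger_gap: 38.5
grip_force: 59.9
```

Request:
jog_arm(rows=[{"dx":0,"dy":0,"dz":-15,"rx":0,"ry":0,"rz":0},{"dx":0,"dy":0,"dz":-40,"rx":0,"ry":0,"rz":0},{"dx":0,"dy":0,"dz":-45,"rx":0,"ry":0,"rz":0},{"dx":6,"dy":5,"dz":-35,"rx":0,"ry":0,"rz":0},{"dx":40,"dy":30,"dz":-5,"rx":0,"ry":0,"rz":0},{"dx":45,"dy":35,"dz":0,"rx":0,"ry":0,"rz":0},{"dx":45,"dy":35,"dz":0,"rx":0,"ry":0,"rz":0},{"dx":45,"dy":35,"dz":0,"rx":0,"ry":0,"rz":0},{"dx":25,"dy":17.5,"dz":0,"rx":0,"ry":0,"rz":0},{"dx":0,"dy":0,"dz":0,"rx":0,"ry":0,"rz":0},{"dx":0,"dy":0,"dz":0,"rx":0,"ry":0,"rz":0}])

```text
time: 21.28
tool_pos: [654.5, 146.2, 153.0]
tcp_rot: [-3.141, 0.0, 0.001]
ft_force: [-0.6, 0.5, -0.3]
finger_gap: 38.6
grip_force: 60.4
```

```bash
python3 - <<'E'
from h import *
s=ctrl.read_state();print(s["tool_pos"],s["ft_force"],s["finger_gap"])
c=cams.read_camera("side");fit(world(c),['WJ'])
P=c["world_to_cam"]@np.r_[s["tool_pos"],1];q=c["mtx"]@P[:3];u,v=(q[:2]/q[2]).astype(int);print(u,v)
f=cv2.cvtColor(c["frame"],cv2.COLOR_RGB2BGR)[max(0,v-45):v+75,u-80:u+80]
cv2.imwrite("pics/g3.png",cv2.resize(f,None,fx=5,fy=5,interpolation=2))
E
```

```text
[654.45254122 146.2123904  153.01129712] [-0.618788    0.54595304 -0.29095199] 38.60222561146051
WJ 655.5 147.3 d 58.9 z [91.2 95.7 98. ] 199
199 175
```

View pics/g3.png

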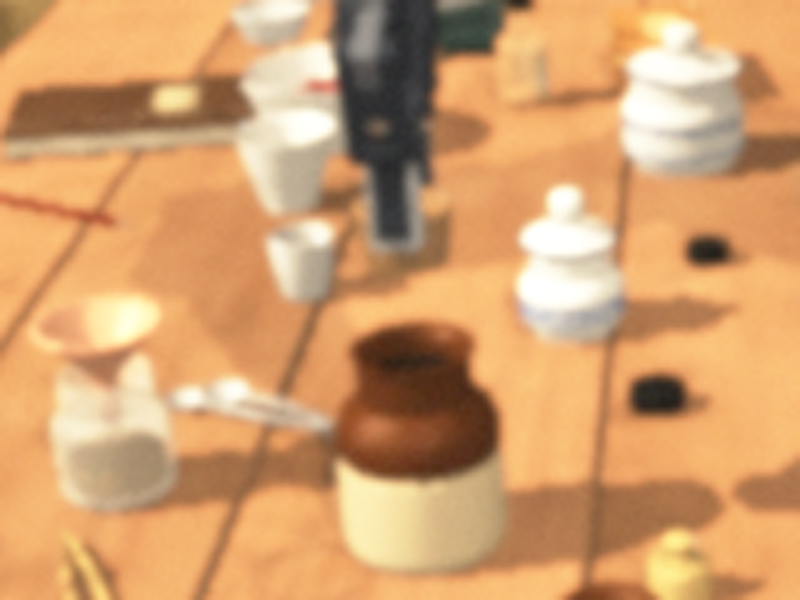

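The lids are seated level at crop (565,240) and (683,70). The cork is held between the fingers at (395,235), above the wide jar's mouth at (412,350). Inserting it now.

Request:
jog_arm(rows=[{"dx":1,"dy":0,"dz":15,"rx":0,"ry":0,"rz":0},{"dx":0,"dy":0,"dz":15,"rx":0,"ry":0,"rz":0},{"dx":0,"dy":0,"dz":8,"rx":0,"ry":0,"rz":0},{"dx":0,"dy":0,"dz":4,"rx":0,"ry":0,"rz":0},{"dx":0,"dy":0,"dz":3,"rx":0,"ry":0,"rz":0},{"dx":0,"dy":0,"dz":2,"rx":0,"ry":0,"rz":0},{"dx":0,"dy":0,"dz":2,"rx":0,"ry":0,"rz":0},{"dx":0,"dy":0,"dz":0,"rx":0,"ry":0,"rz":0},{"dx":0,"dy":0,"dz":0,"rx":0,"ry":0,"rz":0}])

```text
time: 22.45
tool_pos: [656.2, 145.9, 103.8]
tcp_rot: [-3.142, 0.0, -0.0]
ft_force: [-0.5, 0.4, -0.9]
finger_gap: 38.5
grip_force: 60.4
```

Request:
jog_arm(rows=[{"dx":0,"dy":0,"dz":1.5,"rx":0,"ry":0,"rz":0},{"dx":0,"dy":0,"dz":1.5,"rx":0,"ry":0,"rz":0},{"dx":0,"dy":0,"dz":1,"rx":0,"ry":0,"rz":0},{"dx":0,"dy":0,"dz":0,"rx":0,"ry":0,"rz":0},{"dx":0,"dy":0,"dz":0,"rx":0,"ry":0,"rz":0}])

```text
time: 23.08
tool_pos: [656.1, 145.9, 99.8]
tcp_rot: [-3.142, 0.0, -0.0]
ft_force: [-0.9, -0.0, 2.1]
finger_gap: 38.3
grip_force: 60.6
```

Request:
jog_arm(rows=[{"dx":0,"dy":0,"dz":0.7,"rx":0,"ry":0,"rz":0},{"dx":0,"dy":0,"dz":0.7,"rx":0,"ry":0,"rz":0},{"dx":0,"dy":0,"dz":0,"rx":0,"ry":0,"rz":0},{"dx":0,"dy":0,"dz":0,"rx":0,"ry":0,"rz":0}])

```text
time: 23.58
tool_pos: [656.4, 145.9, 99.8]
tcp_rot: [-3.142, 0.0, -0.002]
ft_force: [-2.8, -1.0, 8.9]
finger_gap: 38.2
grip_force: 61.3
```

Request:
jog_arm(rows=[{"dx":0,"dy":0,"dz":1,"rx":0,"ry":0,"rz":0},{"dx":0,"dy":0,"dz":1,"rx":0,"ry":0,"rz":0},{"dx":0,"dy":0,"dz":0,"rx":0,"ry":0,"rz":0},{"dx":0,"dy":0,"dz":0,"rx":0,"ry":0,"rz":0}])

```text
time: 24.08
tool_pos: [657.2, 146.0, 99.8]
tcp_rot: [-3.142, 0.0, -0.006]
ft_force: [-5.3, -0.8, 18.2]
finger_gap: 38.3
grip_force: 62.0
```

Request:
jog_arm(rows=[{"dx":0,"dy":0,"dz":-2.5,"rx":0,"ry":0,"rz":0},{"dx":0,"dy":0,"dz":0,"rx":0,"ry":0,"rz":0}])

```text
time: 24.32
tool_pos: [656.6, 145.9, 99.8]
tcp_rot: [-3.141, 0.0, -0.003]
ft_force: [-0.8, 0.0, 8.6]
finger_gap: 38.6
grip_force: 61.2
```

Request:
jog_arm(rows=[{"dx":0,"dy":0,"dz":0,"rx":0,"ry":0,"rz":0},{"dx":0,"dy":0,"dz":0,"rx":0,"ry":0,"rz":0},{"dx":0,"dy":0,"dz":0,"rx":0,"ry":0,"rz":0},{"dx":0,"dy":0,"dz":-10,"rx":0,"ry":0,"rz":0},{"dx":0,"dy":0,"dz":-25,"rx":0,"ry":0,"rz":0},{"dx":0,"dy":0,"dz":-20,"rx":0,"ry":0,"rz":0},{"dx":-16,"dy":35,"dz":0,"rx":0,"ry":0,"rz":0},{"dx":-24,"dy":50,"dz":0,"rx":0,"ry":0,"rz":0},{"dx":-24,"dy":50,"dz":0,"rx":0,"ry":0,"rz":0},{"dx":-24,"dy":50,"dz":0,"rx":0,"ry":0,"rz":0},{"dx":-24,"dy":50,"dz":0,"rx":0,"ry":0,"rz":0},{"dx":-24,"dy":50,"dz":0,"rx":0,"ry":0,"rz":0}], claw=60)

```text
time: 25.82
tool_pos: [519.5, -140.7, 154.7]
tcp_rot: [3.141, 0.0, 0.002]
ft_force: [0.1, -0.3, 0.1]
finger_gap: 60.2
grip_force: 0.0
```

```bash
python3 -c "
from h import *
s=ctrl.read_state();print(s['tool_pos'],s['time'])
for n in('top','side'): tilt(n,656,146,0,24,106,122)
c=cams.read_camera('top');fit(world(c),['WJ','NB','SC'])
"
```

```text
[ 519.53499626 -140.73355673  154.72591331] 25.825
top slope x,y,z0 [2.00000e-03 5.00000e-03 1.12946e+02] centre 656.7 146.5 d 42.9 247
side slope x,y,z0 [ 1.7000e-02 -8.2000e-02  1.1205e+02] centre 655.5 146.9 d 43.8 163
WJ 655.8 146.0 d 57.3 z [ 95.1  97.7 100.7] 162
NB 561.5 345.7 d 39.0 z [82.8 87.2 89.7] 130
SC 459.1 -272.7 d 23.1 z [22.  24.1 26.8] 66
```

Request:
jog_arm(rows=[{"dx":-20,"dy":45,"dz":0,"rx":0,"ry":0,"rz":0},{"dx":-20,"dy":45,"dz":10,"rx":0,"ry":0,"rz":0},{"dx":-20,"dy":40,"dz":25,"rx":0,"ry":0,"rz":0},{"dx":0,"dy":0,"dz":35,"rx":0,"ry":0,"rz":0},{"dx":0,"dy":0,"dz":30,"rx":0,"ry":0,"rz":0},{"dx":0,"dy":0,"dz":0,"rx":0,"ry":0,"rz":0},{"dx":0,"dy":0,"dz":0,"rx":0,"ry":0,"rz":0}], claw=46)

```text
time: 26.85
tool_pos: [461.2, -268.9, 54.9]
tcp_rot: [3.141, 0.001, 0.002]
ft_force: [-0.4, 0.5, 0.5]
finger_gap: 45.9
grip_force: 0.0
```

Request:
jog_arm(rows=[{"dx":-1.5,"dy":3,"dz":15,"rx":0,"ry":0,"rz":0},{"dx":0,"dy":0,"dz":16,"rx":0,"ry":0,"rz":0},{"dx":0,"dy":0,"dz":10.5,"rx":0,"ry":0,"rz":0},{"dx":0,"dy":0,"dz":0,"rx":0,"ry":0,"rz":0},{"dx":0,"dy":0,"dz":0,"rx":0,"ry":0,"rz":0}])

```text
time: 27.48
tool_pos: [458.6, -272.2, 12.2]
tcp_rot: [3.142, -0.0, 0.0]
ft_force: [1.1, -0.2, 1.0]
finger_gap: 45.9
grip_force: 0.0
```

Request:
jog_arm(rows=[{"dx":0,"dy":0,"dz":0,"rx":0,"ry":0,"rz":0},{"dx":0,"dy":0,"dz":0,"rx":0,"ry":0,"rz":0},{"dx":0,"dy":0,"dz":0,"rx":0,"ry":0,"rz":0},{"dx":0,"dy":0,"dz":0,"rx":0,"ry":0,"rz":0},{"dx":0,"dy":0,"dz":0,"rx":0,"ry":0,"rz":0},{"dx":0,"dy":0,"dz":0,"rx":0,"ry":0,"rz":0}], claw=10, grip_force=50)

```text
time: 28.22
tool_pos: [458.9, -272.5, 12.7]
tcp_rot: [3.141, -0.0, 0.001]
ft_force: [-0.2, -0.2, 5.9]
finger_gap: 19.6
grip_force: 49.1
```

Request:
jog_arm(rows=[{"dx":0,"dy":0,"dz":-15,"rx":0,"ry":0,"rz":0},{"dx":0,"dy":0,"dz":-40,"rx":0,"ry":0,"rz":0},{"dx":0,"dy":0,"dz":-45,"rx":0,"ry":0,"rz":0},{"dx":0,"dy":-10,"dz":-35,"rx":0,"ry":0,"rz":0},{"dx":5,"dy":-35,"dz":-5,"rx":0,"ry":0,"rz":0},{"dx":8,"dy":-50,"dz":0,"rx":0,"ry":0,"rz":0},{"dx":8,"dy":-50,"dz":0,"rx":0,"ry":0,"rz":0},{"dx":8,"dy":-50,"dz":0,"rx":0,"ry":0,"rz":0},{"dx":8,"dy":-50,"dz":0,"rx":0,"ry":0,"rz":0},{"dx":8,"dy":-50,"dz":0,"rx":0,"ry":0,"rz":0},{"dx":8,"dy":-50,"dz":0,"rx":0,"ry":0,"rz":0},{"dx":8,"dy":-50,"dz":0,"rx":0,"ry":0,"rz":0}])

```text
time: 29.72
tool_pos: [519.3, 124.7, 152.9]
tcp_rot: [-3.141, 0.0, -0.0]
ft_force: [0.5, -0.4, -0.3]
finger_gap: 19.9
grip_force: 49.1
```

Request:
jog_arm(rows=[{"dx":8,"dy":-50,"dz":0,"rx":0,"ry":0,"rz":0},{"dx":8,"dy":-50,"dz":0,"rx":0,"ry":0,"rz":0},{"dx":8,"dy":-50,"dz":0,"rx":0,"ry":0,"rz":0},{"dx":8,"dy":-45,"dz":0,"rx":0,"ry":0,"rz":0},{"dx":7,"dy":-25,"dz":0,"rx":0,"ry":0,"rz":0},{"dx":0,"dy":0,"dz":0,"rx":0,"ry":0,"rz":0},{"dx":0,"dy":0,"dz":0,"rx":0,"ry":0,"rz":0},{"dx":0,"dy":0,"dz":0,"rx":0,"ry":0,"rz":0}])

```text
time: 30.72
tool_pos: [558.5, 341.7, 152.4]
tcp_rot: [3.141, -0.002, -0.001]
ft_force: [-0.0, -0.0, 0.5]
finger_gap: 19.9
grip_force: 49.1
```

```bash
python3 - <<'E'
from h import *
s=ctrl.read_state();print(s["tool_pos"],s["ft_force"],s["finger_gap"])
c=cams.read_camera("side");W=world(c);fit(W,['NB'])
P=c["world_to_cam"]@np.r_[s["tool_pos"],1];q=c["mtx"]@P[:3];u,v=(q[:2]/q[2]).astype(int);print(u,v)
f=cv2.cvtColor(c["frame"],cv2.COLOR_RGB2BGR)[max(0,v-40):v+80,u-80:u+80]
cv2.imwrite("pics/g4.png",cv2.resize(f,None,fx=5,fy=5,interpolation=2))
E
```

```text
[558.49329261 341.65122682 152.4273952 ] [-0.02992575 -0.01360283  0.46169778] 19.90326706654083
NB 560.2 345.6 d 40.1 z [81.1 85.9 88. ] 203
240 218
```

View pics/g4.png

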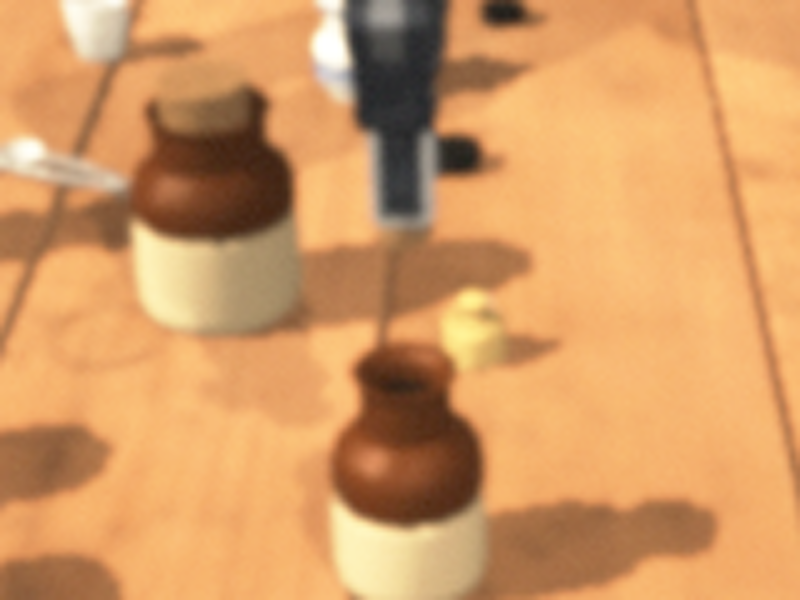

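The large cork sits level in its jar (205,95). The small cork shows under the fingertips at (400,240), above the bottle mouth at (405,370).

Request:
jog_arm(rows=[{"dx":2.5,"dy":-4,"dz":10,"rx":0,"ry":0,"rz":0},{"dx":0,"dy":0,"dz":15,"rx":0,"ry":0,"rz":0},{"dx":0,"dy":0,"dz":10,"rx":0,"ry":0,"rz":0},{"dx":0,"dy":0,"dz":5,"rx":0,"ry":0,"rz":0},{"dx":0,"dy":0,"dz":0,"rx":0,"ry":0,"rz":0},{"dx":0,"dy":0,"dz":0,"rx":0,"ry":0,"rz":0}])

```text
time: 31.52
tool_pos: [561.4, 347.1, 112.6]
tcp_rot: [-3.141, 0.0, -0.001]
ft_force: [0.1, -0.4, -0.1]
finger_gap: 20.0
grip_force: 49.1
```

Request:
jog_arm(rows=[{"dx":-0.5,"dy":1.5,"dz":6,"rx":0,"ry":0,"rz":0},{"dx":0,"dy":0,"dz":4,"rx":0,"ry":0,"rz":0},{"dx":0,"dy":0,"dz":4,"rx":0,"ry":0,"rz":0},{"dx":0,"dy":0,"dz":3,"rx":0,"ry":0,"rz":0},{"dx":0,"dy":0,"dz":2,"rx":0,"ry":0,"rz":0},{"dx":0,"dy":0,"dz":2,"rx":0,"ry":0,"rz":0},{"dx":0,"dy":0,"dz":1,"rx":0,"ry":0,"rz":0},{"dx":0,"dy":0,"dz":0,"rx":0,"ry":0,"rz":0},{"dx":0,"dy":0,"dz":0,"rx":0,"ry":0,"rz":0}])

```text
time: 32.65
tool_pos: [560.7, 345.4, 90.3]
tcp_rot: [-3.142, 0.0, -0.0]
ft_force: [-0.7, -0.1, -0.6]
finger_gap: 19.9
grip_force: 49.1
```

Request:
jog_arm(rows=[{"dx":0,"dy":0,"dz":1,"rx":0,"ry":0,"rz":0},{"dx":0,"dy":0,"dz":1,"rx":0,"ry":0,"rz":0},{"dx":0,"dy":0,"dz":0.7,"rx":0,"ry":0,"rz":0},{"dx":0,"dy":0,"dz":0,"rx":0,"ry":0,"rz":0},{"dx":0,"dy":0,"dz":0,"rx":0,"ry":0,"rz":0}])

```text
time: 33.28
tool_pos: [561.5, 345.7, 89.7]
tcp_rot: [-3.141, 0.0, -0.004]
ft_force: [-1.2, -0.6, 10.0]
finger_gap: 19.9
grip_force: 50.0
```

Request:
jog_arm(rows=[{"dx":0,"dy":0,"dz":1.5,"rx":0,"ry":0,"rz":0},{"dx":0,"dy":0,"dz":0,"rx":0,"ry":0,"rz":0},{"dx":0,"dy":0,"dz":0,"rx":0,"ry":0,"rz":0},{"dx":0,"dy":0,"dz":-2.5,"rx":0,"ry":0,"rz":0},{"dx":0,"dy":0,"dz":0,"rx":0,"ry":0,"rz":0}])

```text
time: 33.9
tool_pos: [561.3, 345.7, 89.7]
tcp_rot: [-3.141, 0.0, -0.003]
ft_force: [-1.1, -0.3, 6.9]
finger_gap: 20.5
grip_force: 49.8
```

Request:
jog_arm(rows=[{"dx":0,"dy":0,"dz":0,"rx":0,"ry":0,"rz":0},{"dx":0,"dy":0,"dz":0,"rx":0,"ry":0,"rz":0},{"dx":0,"dy":0,"dz":0,"rx":0,"ry":0,"rz":0},{"dx":0,"dy":0,"dz":-10,"rx":0,"ry":0,"rz":0},{"dx":0,"dy":0,"dz":-30,"rx":0,"ry":0,"rz":0},{"dx":0,"dy":0,"dz":-40,"rx":0,"ry":0,"rz":0},{"dx":-20,"dy":0,"dz":-20,"rx":0,"ry":0,"rz":0},{"dx":-40,"dy":20,"dz":0,"rx":0,"ry":0,"rz":0},{"dx":-40,"dy":20,"dz":0,"rx":0,"ry":0,"rz":0},{"dx":-40,"dy":20,"dz":0,"rx":0,"ry":0,"rz":0},{"dx":0,"dy":0,"dz":0,"rx":0,"ry":0,"rz":0},{"dx":0,"dy":0,"dz":0,"rx":0,"ry":0,"rz":0}], claw=50)

```text
time: 35.4
tool_pos: [421.6, 285.8, 189.6]
tcp_rot: [-3.141, 0.0, -0.004]
ft_force: [0.3, -0.5, 0.3]
finger_gap: 50.2
grip_force: 0.0
```

```bash
python3 - <<'E'
from h import *
s=ctrl.read_state();print(s["tool_pos"],s["time"])
for n in("top","side"):
    tilt(n,561,345.5,0,14,95,112);tilt(n,656,146,0,24,106,122);tilt(n,601,-86,10,32,51,62);tilt(n,542,-352.5,14,45,62,78)
c=cams.read_camera("side");cv2.imwrite("pics/end.png",cv2.resize(cv2.cvtColor(c["frame"],cv2.COLOR_RGB2BGR)[120:320,130:330],None,fx=3,fy=3,interpolation=2))
E
```

```text
[421.5981626  285.82079505 189.59382783] 35.4
top slope x,y,z0 [ 1.50000e-02 -5.00000e-03  1.01361e+02] centre 561.4 345.4 d 23.7 78
top slope x,y,z0 [1.00000e-02 1.00000e-03 1.13122e+02] centre 656.7 146.5 d 42.8 249
top slope x,y,z0 [7.0000e-03 5.0000e-03 5.7052e+01] centre 602.0 -85.9 d 51.3 272
top slope x,y,z0 [ 5.0000e-03 -1.0000e-03  6.9339e+01] centre 541.1 -352.6 d 75.0 599
side slope x,y,z0 [ 6.00000e-03 -1.10000e-01  1.00359e+02] centre 560.9 346.3 d 24.8 101
side slope x,y,z0 [ 8.00000e-03 -7.60000e-02  1.11989e+02] centre 655.7 146.8 d 45.7 165
side slope x,y,z0 [ 1.4000e-02 -4.8000e-02  5.6409e+01] centre 600.4 -84.6 d 51.7 101
side slope x,y,z0 [-0.0000e+00 -3.4000e-02  6.8383e+01] centre 539.8 -348.6 d 77.1 124
```

View pics/end.png

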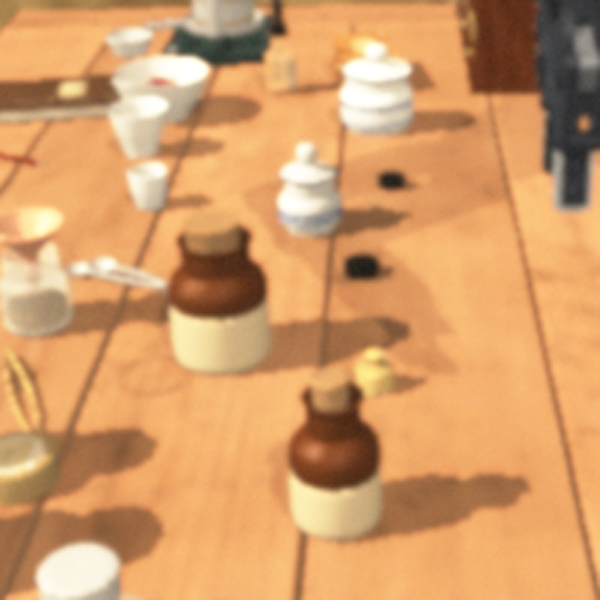

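All four vessels are closed and level: corks at (333,390) and (213,235), lids at (310,170) and (377,70). The caps at (362,266) and (391,180) are untouched and the gripper is clear.

```bash
python3 -c "
from rig import ctrl
print(ctrl.job_done())"
```

```text
the job is handed in; nothing more can be done
None
```

I closed all four vessels with their matching lids and corks, each seated and level in the final camera check, left the black caps alone, and handed the job in at about 36 s; no verdict was returned.

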